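# Seat the griddle in its corner stop

## Task

Push the square steel griddle along the worktop into the corner of the L-shaped wooden stop, so that it sits square with one edge flat against each of the two battens. Only slide it: it must stay flat on the worktop and never be lifted or tipped. Leave the pot, the press and the glass where they are.

Things in the scene. Friction and masses are not known exactly. Their poses are not given: they have to be found in the camera images.
- griddle: Loose square griddle plate of dark pressed steel with turned-down sides, in effect a block 160 x 160 mm and 24 mm high, with a shallow groove round its flat top; about 0.75 kg. Lies flat on the worktop. Origin at the centre of its underside; x and y axes along its edges, z up. It starts out of the corner, turned up to 0.35 rad from square with the stop.
- stop: Fixed wooden L, battens 22 x 22 mm, screwed down. Origin, on the worktop: where the centre of the griddle's underside lies when fully seated. One inner face at x = +80 mm (batten from y = -80 to +102), the other at y = +80 mm (from x = -80 to +80); other sides open, so pushes along its +x and +y seat the griddle. z up. Its yaw varies over 110 degrees; the open corner faces the robot's side.
- pot: Bystander: round red ceramic pot with lid and two small ear handles, 138 mm across the lid (164 mm across the ears), 110 mm high with its knob; stands to the left of the work. Origin at the centre of its underside, z up.
- press: Bystander: wooden arepa press, two 120 mm square boards closed one on the other, 35 mm high, with a handle that reaches 135 mm from the centre along its -x axis; to the right of the work. Origin at the centre of its underside.
- glass: Bystander: glass cup, 68 mm across the rim, 95 mm high, standing to the right of the work, nearer the robot. Origin at the centre of its underside, z up.

How it is judged:
By the outcome, as a careful person would: the job done as asked, in the order asked, and still so for the second after the job is handed in, with the robot touching nothing.
It also fails if it takes over 64 s, if anything falls off the work surface, if the arm or the gripper's body presses on something with over 40 N, if the wrist force passes 120 N, or if a joint passes its speed limit or range.

## Robot

A 7-joint arm with a two-finger parallel gripper is mounted at the origin on the work surface. World frame = base frame: x ahead of the robot, y to its left, z up, the work surface at z = 0. Lengths are in mm, angles in rad, forces in N, time in s.
With the tool pointing down it reaches from about 400 to 875 mm from the base axis. Payload 6.5 kg.
Tool frame: the origin (TCP) lies at the centre of the arm's flange, where the gripper is bolted on; the fingertips stand 166 mm ahead of it and the grasp point (between the pads) lies 147 mm ahead of it; z points along the fingers, y is the line along which they close (so a half turn about z gives the same grasp; the last joint's range is limited). The gripper opens to 88 mm and grips with 3 to 60 N. Pads are 18 mm wide; open, the fingers measure 123 mm over their backs; the gripper's body (75 mm by 187 mm) begins 45 mm behind the grasp point.
Start: joints at [-1.339, 0.536, -0.004, 1.538, 0.003, 1.067, -0.071], TCP at [190.712, 621.385, 404.716] pointing down, gripper open.
Joint ranges: [-2.7, 2.7], [-0.37, 2.16], [-1.27, 1.26], [0.24, 2.4], [-1.31, 4.45], [0.19, 1.91], [-2.76, 2.76]. Speed limits (rad/s): [2.39, 2.39, 3.14, 3.14, 3.14, 3.14, 3.14].

## Interface

Orientations are given as a 3x3 rotation matrix whose columns are the frame's x, y, z axes.
In Python, from station import monitor, imaging, workorder gives the robot as it stands.
- The arm moves only by the tool servo_tool, never from a script. Its argument "motion" is a list of rows, each an object of numbers: "dx", "dy", "dz": the shift along the tool's x, y, z in m; "wx", "wy", "wz": the turn, a rotation vector about the tool's x, y, z in rad; "jaw": the finger opening in m, from 0 to 0.0881. In form: [{"dx": .., "dy": .., "dz": .., "wx": .., "wy": .., "wz": .., "jaw": ..}, ...]. A call has 1 to 10 rows; each row shifts and turns the commanded pose from where the row before left it, along the tool's axes as they then stand; what a row does not reach is not made up. A row lasts 1/10 s, in which the tool goes at most 50 mm and 8.59 degrees, less where a joint would pass 70% of its speed; a pose out of reach is approached as far as the arm can. A call with a gripper value outside its range is refused whole. The fingers move at their own pace and stop on an object; "grip_force" is the grip in N (left out, the last holds). Time passes only in rows, so rows that do not move let the fingers close. It gives the time, the measured TCP pose, the force, the opening and the grip force at its end, in the units of the state.
- monitor.get_state(): the state, without advancing time (a new reading comes with each control period).
- imaging.capture(name): name is "side" or "top" or "wrist"; returns a dict with "pixels" (400x640x3 uint8, blue, green, red), "intrinsics" (3x3 intrinsics, pixels), "world_from_camera" (4x4, takes a point from camera to world coordinates). Camera axes: x right, y down, z forward; pixel columns grow to the right and rows downward; lengths in mm; the calibration is good to about 2 mm. The wrist camera is an equidistant fisheye: a pixel r from the principal point sees the ray r / f radians off the axis. A picture is of the moment at which its call begins. There is no depth.
- workorder.sign_off(): hands the job in; it is judged then, once.
The state is a dict: "clock": time; "joint_positions": joint angles; "qd": joint speeds; "tau": joint torques, N m; "eef_pos": TCP position; "tcp_rot": TCP orientation; "contact_force": force on the tool from outside, world axes, zero at the start; "moment": the same for the moment, N m; "opening": finger opening in mm; "grasp_force": force on a finger pad.
Only numpy, scipy, OpenCV 4.12 (cv2) and the standard library are available. Lean on these libraries where they do the work, as an engineer would, in place of code of your own. Each camera call takes 0.05 s, during which the arm holds its last target. There are 200 camera calls.

## Working session

There is one attempt and no reset: what is moved stays moved. The work goes in short steps, Python scripts to look and compute and a tool call to move; the robot and the scene stay as the last step left them, time stands still between calls to the robot, and variables do not carry over. Pictures are saved under pics/ and viewed, at most 10 in all, crops included, and the job is handed in when it is done.

Besides the shell and the picture viewer there is one more tool, called as a command line: name --argument value ..., lists and objects as JSON in quotes. servo_tool: Moves the arm, as the interface text tells. Its arguments: {"type":"object","properties":{"motion":{"type":"array"},"grip_force":{"type":"number"}},"required":["motion"]}

```bash
mkdir -p pics; python3 - <<'E'
from station import monitor, imaging
import cv2,numpy as np
s=monitor.get_state();print(s['clock'],s['eef_pos'],np.round(s['tcp_rot'],3).tolist(),s['opening'])
for n in ['top','side']:
    c=imaging.capture(n);cv2.imwrite(f'pics/{n}0.png',c['pixels'])
    print(n,np.round(c['intrinsics'],1).tolist(),np.round(c['world_from_camera'],3).tolist())
    np.savez(f'{n}0.npz',p=c['pixels'],K=c['intrinsics'],T=c['world_from_camera'])
E
```

```text
0.0 [190.60788291 621.08707983 403.86244905] [[-0.956, 0.293, -0.0], [0.293, 0.956, -0.002], [-0.0, -0.002, -1.0]] 87.9091692759498
top [[415.6, 0.0, 311.1], [0.0, 415.6, 201.3], [0.0, 0.0, 1.0]] [[0.02, -0.981, 0.191, 287.993], [-1.0, -0.02, 0.001, 5.621], [0.003, -0.191, -0.982, 1330.992], [0.0, 0.0, 0.0, 1.0]]
side [[382.1, 0.0, 318.5], [0.0, 382.1, 201.3], [0.0, 0.0, 1.0]] [[0.984, -0.113, 0.14, 430.424], [-0.18, -0.641, 0.746, -666.815], [0.006, -0.759, -0.651, 656.943], [0.0, 0.0, 0.0, 1.0]]
```

View pics/top0.png

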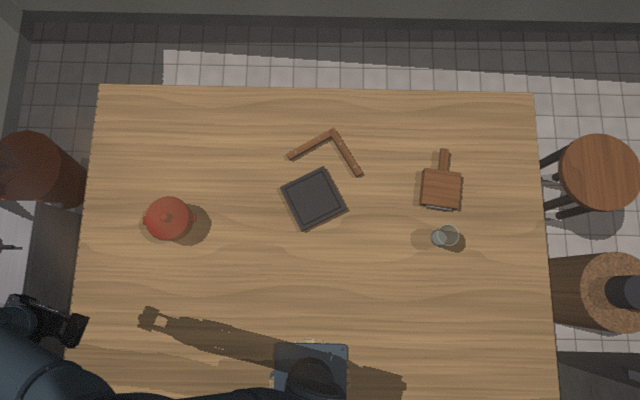

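```bash
python3 - <<'E'
import cv2,numpy as np
p=np.load('top0.npz')['p'][115:245,265:385]
cv2.imwrite('pics/crop0.png',cv2.resize(p,None,fx=4.6,fy=4.6,interpolation=cv2.INTER_CUBIC))
E
```

```text
(no output)
```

View pics/crop0.png

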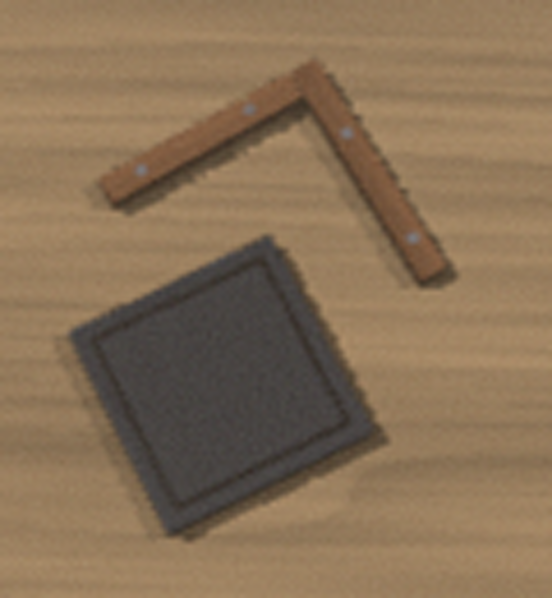

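View pics/side0.png

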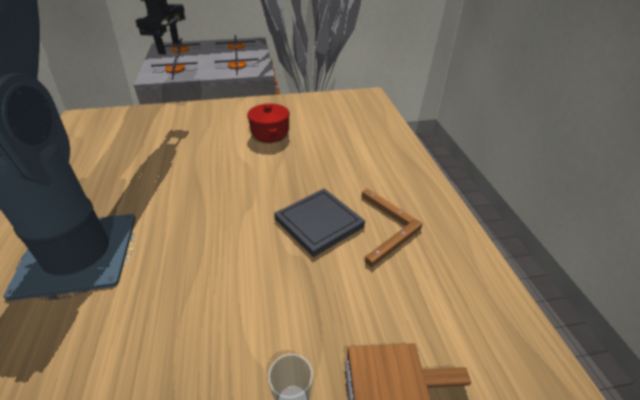

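```bash
cat > h.py <<'E'
import cv2,numpy as np
from scipy.optimize import least_squares
def proj(P,K,T):
    c=(np.asarray(P,float)-T[:3,3])@T[:3,:3]; u=c@K.T; return u[:,:2]/u[:,2:]
def fit(px,model,K,T,g):
    model=np.array(model,float)
    def w(v):
        c,s=np.cos(v[2]),np.sin(v[2]); q=model.copy(); q[:,:2]=model[:,:2]@np.array([[c,s],[-s,c]])+v[:2]; return q
    r=least_squares(lambda v:(proj(w(v),K,T)-px).ravel(),g,x_scale=[10,10,.05])
    return r.x,np.sqrt(np.mean(r.fun**2)),w(r.x)
GR=[[80,80,24],[80,-80,24],[-80,-80,24],[-80,80,24]]
ST=[[80,80,22],[102,102,22],[102,-80,22],[80,-80,22],[-80,102,22],[-80,80,22]]
E
python3 - <<'E'
from h import *
d=np.load('top0.npz');K,T=d['K'],d['T']
f=lambda a:np.array(a)/4.6+[265,115]
# x=+80 batten runs to -y (down-right), y=+80 batten runs to -x (down-left)
s=f([[308,102],[318,58],[445,268],[420,284],[98,182],[118,207]])
g=f([[268,237],[378,432],[170,533],[72,332]])
a,e,_=fit(s,ST,K,T,[650,0,-.8]);print('stop',a.round(3),e)
b,e,_=fit(g,GR,K,T,[550,0,-.8]);print('grid',b.round(3),e)
c,s_=np.cos(a[2]),np.sin(a[2]);print('rel',np.array([[c,s_],[-s_,c]])@(b-a)[:2],b[2]-a[2])
E
```

```text
stop [653.247 -30.139  -1.023] 0.5161588630436484
grid [ 5.53575e+02  1.57000e-01 -1.08400e+00] 0.5220409460166583
rel [-77.77610888 -69.30493782] -0.060723756400852924
```

servo_tool --motion '[{"dx": -0.03, "dy": -0.028, "jaw": 0.088}, {"dx": -0.03, "dy": -0.028}, {"dx": -0.03, "dy": -0.028}, {"dx": -0.03, "dy": -0.028}, {"dx": -0.03, "dy": -0.028}, {"dx": -0.03, "dy": -0.028}, {"dx": -0.03, "dy": -0.028}, {"dx": -0.03, "dy": -0.028}, {"dx": -0.03, "dy": -0.028}, {"dx": -0.03, "dy": -0.028}]'

```text
invalid input at $.motion[0]: expected keys dx, dy, dz, wx, wy, wz, jaw
```

servo_tool --motion '[{"dx": -0.028, "dy": -0.025}, {"dx": -0.028, "dy": -0.025}, {"dx": -0.028, "dy": -0.025}, {"dx": -0.028, "dy": -0.025}, {"dx": -0.027, "dy": -0.027}, {"wz": 0.145}, {"wz": 0.145}, {"wz": 0.145}, {"wz": 0.145}, {"wz": 0.145}]'

```text
invalid input at $.motion[0]: expected keys dx, dy, dz, wx, wy, wz, jaw
```

```bash
cat > goto.py <<'E'
# usage: goto.py relx rely z relyaw_of_toolx : tool-frame shift (mm) and yaw to reach target in the stop frame
import sys,numpy as np
from station import monitor
S=np.array([653.2,-30.1,-1.023]) if len(sys.argv)<6 else np.array(eval(sys.argv[5]))
s=monitor.get_state();p=np.array(s['eef_pos']);R=np.array(s['tcp_rot'])
c,n=np.cos(S[2]),np.sin(S[2]);M=np.array([[c,-n],[n,c]])
x,y,z,a=map(float,sys.argv[1:5])
t=np.r_[M@[x,y]+S[:2],z]
yaw=np.arctan2(R[1,0],R[0,0]); d=(a+S[2]-yaw+np.pi)%(2*np.pi)-np.pi
print('clock',round(s['clock'],2),'pos',p.round(1),'rel',(M.T@(p[:2]-S[:2])).round(1),'relyaw',round(yaw-S[2],3),'tilt',R[:2,2].round(4))
print('tool shift',(R.T@(t-p)).round(1),'wz',round(-d,3),'F',np.round(s['contact_force'],1),'Frel',(M.T@np.array(s['contact_force'])[:2]).round(1),'open',round(s['opening'],1))
E
python3 goto.py -198 -69 174 3.1416
```

```text
clock 0.1 pos [190.7 621.1 404. ] rel [-796.8  -55.7] relyaw 3.867 tilt [-0.0003 -0.0015]
tool shift [-439.3 -406.8  230.6] wz 0.725 F [-0.4 -0.6  0.3] Frel [ 0.3 -0.6] open 88.1
```

All keys are required.

servo_tool --motion '[{"dx": -0.03, "dy": -0.028, "dz": 0, "wx": 0, "wy": 0, "wz": 0, "jaw": 0.088}, {"dx": -0.03, "dy": -0.028, "dz": 0, "wx": 0, "wy": 0, "wz": 0, "jaw": 0.088}, {"dx": -0.03, "dy": -0.028, "dz": 0, "wx": 0, "wy": 0, "wz": 0, "jaw": 0.088}, {"dx": -0.03, "dy": -0.028, "dz": 0, "wx": 0, "wy": 0, "wz": 0, "jaw": 0.088}, {"dx": -0.03, "dy": -0.028, "dz": 0, "wx": 0, "wy": 0, "wz": 0, "jaw": 0.088}, {"dx": -0.03, "dy": -0.028, "dz": 0, "wx": 0, "wy": 0, "wz": 0, "jaw": 0.088}, {"dx": -0.03, "dy": -0.028, "dz": 0, "wx": 0, "wy": 0, "wz": 0, "jaw": 0.088}, {"dx": -0.03, "dy": -0.028, "dz": 0, "wx": 0, "wy": 0, "wz": 0, "jaw": 0.088}, {"dx": -0.03, "dy": -0.028, "dz": 0, "wx": 0, "wy": 0, "wz": 0, "jaw": 0.088}, {"dx": -0.03, "dy": -0.028, "dz": 0, "wx": 0, "wy": 0, "wz": 0, "jaw": 0.088}]'

```text
clock: 1.1
eef_pos: [395.8, 264.0, 404.6]
tcp_rot: [[-0.956, 0.293, -0.0], [0.293, 0.956, -0.0], [0.0, -0.0, -1.0]]
contact_force: [0.4, 0.9, 0.4]
opening: 88.1
grasp_force: 0.0
```

servo_tool --motion '[{"dx": -0.028, "dy": -0.025, "dz": 0, "wx": 0, "wy": 0, "wz": 0, "jaw": 0.088}, {"dx": -0.028, "dy": -0.025, "dz": 0, "wx": 0, "wy": 0, "wz": 0, "jaw": 0.088}, {"dx": -0.028, "dy": -0.025, "dz": 0, "wx": 0, "wy": 0, "wz": 0, "jaw": 0.088}, {"dx": -0.028, "dy": -0.025, "dz": 0, "wx": 0, "wy": 0, "wz": 0, "jaw": 0.088}, {"dx": -0.027, "dy": -0.027, "dz": 0, "wx": 0, "wy": 0, "wz": 0, "jaw": 0.088}, {"dx": 0, "dy": 0, "dz": 0, "wx": 0, "wy": 0, "wz": 0.145, "jaw": 0.088}, {"dx": 0, "dy": 0, "dz": 0, "wx": 0, "wy": 0, "wz": 0.145, "jaw": 0.088}, {"dx": 0, "dy": 0, "dz": 0, "wx": 0, "wy": 0, "wz": 0.145, "jaw": 0.088}, {"dx": 0, "dy": 0, "dz": 0, "wx": 0, "wy": 0, "wz": 0.145, "jaw": 0.088}, {"dx": 0, "dy": 0, "dz": 0, "wx": 0, "wy": 0, "wz": 0.145, "jaw": 0.088}]'

```text
clock: 2.1
eef_pos: [490.8, 103.4, 404.4]
tcp_rot: [[-0.516, 0.857, -0.001], [0.857, 0.516, -0.0], [0.0, -0.001, -1.0]]
contact_force: [-0.4, 0.4, -0.3]
opening: 88.2
grasp_force: 0.0
```

```bash
python3 goto.py -198 -69 174 3.1416
```

```text
clock 2.1 pos [490.8 103.4 404.4] rel [-198.6  -69.1] relyaw 3.136 tilt [-0.0007 -0.0002]
tool shift [-6.000e-01  2.000e-01  2.304e+02] wz -0.006 F [-0.4  0.4 -0.3] Frel [-0.6 -0.1] open 88.2
```

servo_tool --motion '[{"dx": 0, "dy": 0, "dz": 0.04, "wx": 0, "wy": 0, "wz": -0.006, "jaw": 0.088}, {"dx": 0, "dy": 0, "dz": 0.045, "wx": 0, "wy": 0, "wz": 0, "jaw": 0.088}, {"dx": 0, "dy": 0, "dz": 0.045, "wx": 0, "wy": 0, "wz": 0, "jaw": 0.088}, {"dx": 0, "dy": 0, "dz": 0.045, "wx": 0, "wy": 0, "wz": 0, "jaw": 0.088}, {"dx": 0, "dy": 0, "dz": 0.035, "wx": 0, "wy": 0, "wz": 0, "jaw": 0.088}, {"dx": 0, "dy": 0, "dz": 0.019, "wx": 0, "wy": 0, "wz": 0, "jaw": 0.088}, {"dx": 0, "dy": 0, "dz": 0, "wx": 0, "wy": 0, "wz": 0, "jaw": 0.088}, {"dx": 0, "dy": 0, "dz": 0, "wx": 0, "wy": 0, "wz": 0, "jaw": 0.088}]'

```text
clock: 2.9
eef_pos: [491.1, 103.4, 176.0]
tcp_rot: [[-0.526, 0.851, -0.0], [0.851, 0.526, -0.0], [0.0, -0.0, -1.0]]
contact_force: [-0.4, 0.2, -0.1]
opening: 88.2
grasp_force: 0.0
```

```bash
python3 goto.py -198 -69 174 3.1416; python3 - <<'E'
from station import imaging
import cv2,numpy as np
c=imaging.capture('top')['pixels'];s=imaging.capture('side')['pixels'][120:320,220:480]
a=cv2.resize(c[110:250,240:420],None,fx=3.,fy=3.,interpolation=2);b=cv2.resize(s,None,fx=2,fy=2)
o=np.zeros((420,540,3),np.uint8);o=a
cv2.imwrite('pics/pre.png',np.vstack([o[:420]])); 
E
```

```text
clock 2.9 pos [491.1 103.4 176. ] rel [-198.4  -68.8] relyaw 3.148 tilt [-0.0003 -0.0002]
tool shift [-0.4 -0.2  2. ] wz 0.006 F [-0.4  0.2 -0.1] Frel [-0.4 -0.2] open 88.2
```

View pics/pre.png

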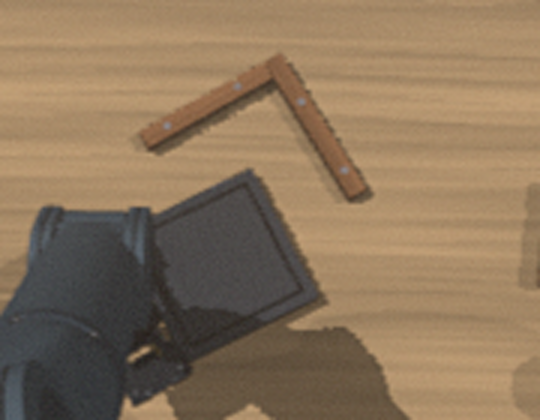

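servo_tool --motion '[{"dx": -0.008, "dy": 0, "dz": 0.001, "wx": 0, "wy": 0, "wz": 0.006, "jaw": 0.088}, {"dx": -0.008, "dy": 0, "dz": 0, "wx": 0, "wy": 0, "wz": 0, "jaw": 0.088}, {"dx": -0.008, "dy": 0, "dz": 0, "wx": 0, "wy": 0, "wz": 0, "jaw": 0.088}, {"dx": -0.008, "dy": 0, "dz": 0, "wx": 0, "wy": 0, "wz": 0, "jaw": 0.088}, {"dx": -0.008, "dy": 0, "dz": 0, "wx": 0, "wy": 0, "wz": 0, "jaw": 0.088}, {"dx": -0.008, "dy": 0, "dz": 0, "wx": 0, "wy": 0, "wz": 0, "jaw": 0.088}]'

```text
clock: 3.6
eef_pos: [515.5, 62.8, 174.6]
tcp_rot: [[-0.522, 0.853, -0.002], [0.853, 0.522, 0.001], [0.002, -0.001, -1.0]]
contact_force: [-3.4, 4.5, -0.1]
opening: 87.6
grasp_force: 2.2
```

servo_tool --motion '[{"dx": -0.007, "dy": 0, "dz": 0, "wx": 0, "wy": 0, "wz": 0, "jaw": 0.088}, {"dx": -0.007, "dy": 0, "dz": 0, "wx": 0, "wy": 0, "wz": 0, "jaw": 0.088}, {"dx": -0.007, "dy": 0, "dz": 0, "wx": 0, "wy": 0, "wz": 0, "jaw": 0.088}, {"dx": -0.007, "dy": 0, "dz": 0, "wx": 0, "wy": 0, "wz": 0, "jaw": 0.088}, {"dx": -0.006, "dy": 0, "dz": 0, "wx": 0, "wy": 0, "wz": 0, "jaw": 0.088}, {"dx": -0.006, "dy": 0, "dz": 0, "wx": 0, "wy": 0, "wz": 0, "jaw": 0.088}, {"dx": -0.006, "dy": 0, "dz": 0, "wx": 0, "wy": 0, "wz": 0, "jaw": 0.088}]'

```text
clock: 4.3
eef_pos: [540.2, 22.8, 174.6]
tcp_rot: [[-0.521, 0.854, -0.0], [0.854, 0.521, -0.0], [0.0, -0.0, -1.0]]
contact_force: [-1.0, 2.0, -2.3]
opening: 87.7
grasp_force: 1.5
```

```bash
python3 goto.py -88 -69 174 3.1416; python3 - <<'E'
from station import imaging
import cv2
c=imaging.capture('top')['pixels']
cv2.imwrite('pics/p1.png',cv2.resize(c[115:245,260:400],None,fx=4,fy=4,interpolation=2))
E
```

```text
clock 4.3 pos [540.2  22.8 174.6] rel [-104.   -68.9] relyaw 3.142 tilt [-0.0002 -0.0001]
tool shift [-16.   -0.1   0.6] wz 0.0 F [-1.   2.  -2.3] Frel [-2.2  0.2] open 87.7
```

View pics/p1.png

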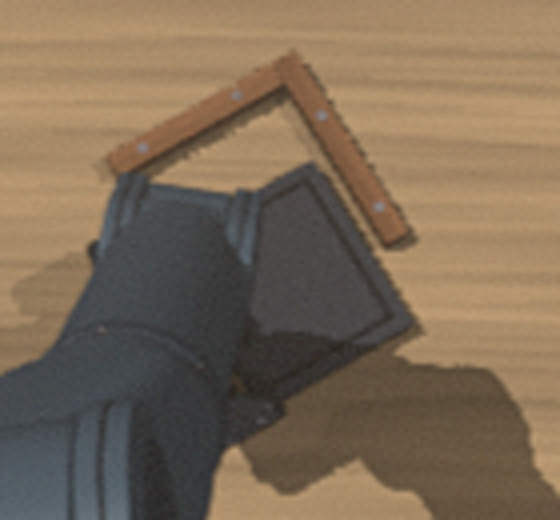

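servo_tool --motion '[{"dx": -0.003, "dy": 0, "dz": 0, "wx": 0, "wy": 0, "wz": 0, "jaw": 0.088}, {"dx": -0.003, "dy": 0, "dz": 0, "wx": 0, "wy": 0, "wz": 0, "jaw": 0.088}, {"dx": -0.003, "dy": 0, "dz": 0, "wx": 0, "wy": 0, "wz": 0, "jaw": 0.088}, {"dx": -0.002, "dy": 0, "dz": 0, "wx": 0, "wy": 0, "wz": 0, "jaw": 0.088}]'

```text
clock: 4.75
eef_pos: [545.9, 14.0, 174.8]
tcp_rot: [[-0.521, 0.853, 0.0], [0.853, 0.521, 0.0], [0.0, 0.0, -1.0]]
contact_force: [-2.3, 4.3, 1.3]
opening: 87.9
grasp_force: 2.4
```

servo_tool --motion '[{"dx": -0.002, "dy": 0, "dz": 0, "wx": 0, "wy": 0, "wz": 0, "jaw": 0.088}]'

```text
clock: 4.85
eef_pos: [546.8, 12.4, 174.8]
tcp_rot: [[-0.521, 0.853, -0.0], [0.853, 0.521, 0.0], [0.0, 0.0, -1.0]]
contact_force: [-3.1, 4.3, 2.3]
opening: 88.6
grasp_force: 2.6
```

servo_tool --motion '[{"dx": -0.002, "dy": 0, "dz": 0, "wx": 0, "wy": 0, "wz": 0, "jaw": 0.088}]'

```text
clock: 4.95
eef_pos: [547.9, 10.8, 174.8]
tcp_rot: [[-0.521, 0.853, -0.0], [0.853, 0.521, 0.001], [0.001, 0.0, -1.0]]
contact_force: [-2.9, 4.5, 2.7]
opening: 87.5
grasp_force: 2.6
```

servo_tool --motion '[{"dx": -0.002, "dy": 0, "dz": 0, "wx": 0, "wy": 0, "wz": 0, "jaw": 0.088}]'

```text
clock: 5.05
eef_pos: [548.3, 10.2, 174.8]
tcp_rot: [[-0.522, 0.853, -0.002], [0.853, 0.522, 0.002], [0.003, -0.001, -1.0]]
contact_force: [-7.2, 11.1, 7.7]
opening: 87.8
grasp_force: 6.6
```

servo_tool --motion '[{"dx": -0.0015, "dy": 0, "dz": 0, "wx": 0, "wy": 0, "wz": 0, "jaw": 0.088}]'

```text
clock: 5.15
eef_pos: [548.5, 9.9, 174.8]
tcp_rot: [[-0.522, 0.853, -0.004], [0.853, 0.522, 0.004], [0.005, -0.002, -1.0]]
contact_force: [-9.3, 13.0, 10.4]
opening: 88.1
grasp_force: 7.8
```

```bash
python3 goto.py -88 -69 174 3.1416
```

```text
clock 5.15 pos [548.5   9.9 174.8] rel [-88.7 -68.5] relyaw 3.143 tilt [-0.0041  0.0038]
tool shift [-0.7 -0.5  0.7] wz 0.002 F [-9.3 13.  10.4] Frel [-16.   -1.1] open 88.1
```

servo_tool --motion '[{"dx": 0.01, "dy": 0, "dz": 0, "wx": 0, "wy": 0, "wz": 0, "jaw": 0.088}, {"dx": 0.01, "dy": 0, "dz": 0, "wx": 0, "wy": 0, "wz": 0, "jaw": 0.088}, {"dx": 0.003, "dy": 0, "dz": -0.03, "wx": 0, "wy": 0, "wz": 0, "jaw": 0.088}, {"dx": 0, "dy": 0, "dz": -0.04, "wx": 0, "wy": 0, "wz": 0, "jaw": 0.088}, {"dx": -0.027, "dy": -0.03, "dz": 0, "wx": 0, "wy": 0, "wz": 0, "jaw": 0.088}, {"dx": -0.027, "dy": -0.03, "dz": 0, "wx": 0, "wy": 0, "wz": 0, "jaw": 0.088}, {"dx": -0.027, "dy": -0.03, "dz": 0, "wx": 0, "wy": 0, "wz": 0, "jaw": 0.088}, {"dx": -0.027, "dy": -0.03, "dz": 0, "wx": 0, "wy": 0, "wz": 0, "jaw": 0.088}]'

```text
clock: 5.95
eef_pos: [491.1, -129.3, 245.1]
tcp_rot: [[-0.521, 0.854, 0.002], [0.854, 0.521, -0.002], [-0.002, 0.001, -1.0]]
contact_force: [0.6, -0.7, 0.0]
opening: 88.1
grasp_force: 0.0
```

servo_tool --motion '[{"dx": 0, "dy": 0, "dz": 0, "wx": 0, "wy": 0, "wz": 0.14, "jaw": 0.088}, {"dx": 0, "dy": 0, "dz": 0, "wx": 0, "wy": 0, "wz": 0.145, "jaw": 0.088}, {"dx": 0, "dy": 0, "dz": 0, "wx": 0, "wy": 0, "wz": 0.145, "jaw": 0.088}, {"dx": 0, "dy": 0, "dz": 0, "wx": 0, "wy": 0, "wz": 0.145, "jaw": 0.088}, {"dx": 0, "dy": 0, "dz": 0, "wx": 0, "wy": 0, "wz": 0.145, "jaw": 0.088}, {"dx": 0, "dy": 0, "dz": 0, "wx": 0, "wy": 0, "wz": 0.145, "jaw": 0.088}, {"dx": 0, "dy": 0, "dz": 0, "wx": 0, "wy": 0, "wz": 0.145, "jaw": 0.088}, {"dx": 0, "dy": 0, "dz": 0, "wx": 0, "wy": 0, "wz": 0.145, "jaw": 0.088}, {"dx": 0, "dy": 0, "dz": 0, "wx": 0, "wy": 0, "wz": 0.145, "jaw": 0.088}, {"dx": 0, "dy": 0, "dz": 0, "wx": 0, "wy": 0, "wz": 0.145, "jaw": 0.088}]'

```text
clock: 6.95
eef_pos: [491.7, -128.0, 245.1]
tcp_rot: [[0.785, 0.619, 0.001], [0.619, -0.785, -0.002], [0.0, 0.002, -1.0]]
contact_force: [0.4, -0.9, 0.1]
opening: 88.3
grasp_force: 0.0
```

```bash
python3 goto.py 0 -190 175 1.5708;python3 - <<'E'
from station import imaging
import cv2
c=imaging.capture('top')['pixels']
cv2.imwrite('pics/p2.png',cv2.resize(c[115:245,260:400],None,fx=4,fy=4,interpolation=2))
E
```

```text
clock 6.95 pos [ 491.7 -128.   245.1] rel [  -0.6 -188.9] relyaw 1.69 tilt [ 0.0014 -0.0016]
tool shift [-1.2  0.3 70.1] wz 0.12 F [ 0.4 -0.9  0.1] Frel [ 1.  -0.1] open 88.3
```

View pics/p2.png

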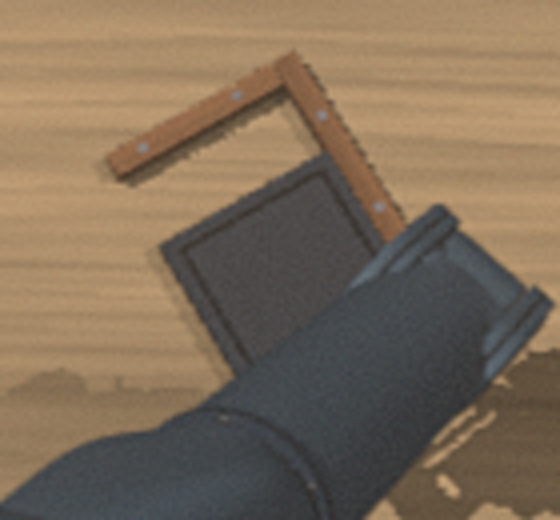

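servo_tool --motion '[{"dx": -0.001, "dy": 0, "dz": 0.02, "wx": 0, "wy": 0, "wz": 0.12, "jaw": 0.088}, {"dx": 0, "dy": 0, "dz": 0.03, "wx": 0, "wy": 0, "wz": 0, "jaw": 0.088}, {"dx": 0, "dy": 0, "dz": 0.02, "wx": 0, "wy": 0, "wz": 0, "jaw": 0.088}, {"dx": 0.008, "dy": 0, "dz": 0, "wx": 0, "wy": 0, "wz": 0, "jaw": 0.088}, {"dx": 0.01, "dy": 0, "dz": 0, "wx": 0, "wy": 0, "wz": 0, "jaw": 0.088}, {"dx": 0.008, "dy": 0, "dz": 0, "wx": 0, "wy": 0, "wz": 0, "jaw": 0.088}, {"dx": 0.006, "dy": 0, "dz": 0, "wx": 0, "wy": 0, "wz": 0, "jaw": 0.088}, {"dx": 0.006, "dy": 0, "dz": 0, "wx": 0, "wy": 0, "wz": 0, "jaw": 0.088}]'

```text
clock: 7.8
eef_pos: [524.0, -107.7, 175.5]
tcp_rot: [[0.85, 0.527, 0.001], [0.527, -0.85, -0.0], [0.001, 0.001, -1.0]]
contact_force: [-6.0, -4.6, 3.2]
opening: 88.3
grasp_force: 4.7
```

```bash
python3 goto.py 0 -89 175 1.5708
```

```text
clock 7.8 pos [ 524.  -107.7  175.5] rel [  -1.  -150.7] relyaw 1.578 tilt [ 0.0014 -0.0004]
tool shift [61.7  1.5  0.5] wz 0.007 F [-6.  -4.6  3.2] Frel [ 0.8 -7.5] open 88.3
```

servo_tool --motion '[{"dx": 0.006, "dy": 0.001, "dz": 0, "wx": 0, "wy": 0, "wz": 0.007, "jaw": 0.088}, {"dx": 0.006, "dy": 0, "dz": 0, "wx": 0, "wy": 0, "wz": 0, "jaw": 0.088}, {"dx": 0.006, "dy": 0, "dz": 0, "wx": 0, "wy": 0, "wz": 0, "jaw": 0.088}, {"dx": 0.006, "dy": 0, "dz": 0, "wx": 0, "wy": 0, "wz": 0, "jaw": 0.088}, {"dx": 0.006, "dy": 0, "dz": 0, "wx": 0, "wy": 0, "wz": 0, "jaw": 0.088}, {"dx": 0.006, "dy": 0, "dz": 0, "wx": 0, "wy": 0, "wz": 0, "jaw": 0.088}, {"dx": 0.006, "dy": 0, "dz": 0, "wx": 0, "wy": 0, "wz": 0, "jaw": 0.088}, {"dx": 0.005, "dy": 0, "dz": 0, "wx": 0, "wy": 0, "wz": 0, "jaw": 0.088}, {"dx": 0.004, "dy": 0, "dz": 0, "wx": 0, "wy": 0, "wz": 0, "jaw": 0.088}]'

```text
clock: 8.7
eef_pos: [565.1, -83.2, 174.5]
tcp_rot: [[0.854, 0.52, -0.006], [0.52, -0.854, -0.0], [-0.005, -0.003, -1.0]]
contact_force: [-7.9, -1.5, 6.3]
opening: 87.6
grasp_force: 4.3
```

```bash
python3 goto.py 0 -89 175 1.5708
```

```text
clock 8.7 pos [565.1 -83.2 174.5] rel [  -0.6 -102.9] relyaw 1.57 tilt [-0.0058 -0.0001]
tool shift [13.9  0.6 -0.6] wz -0.001 F [-7.9 -1.5  6.3] Frel [-2.8 -7.5] open 87.6
```

servo_tool --motion '[{"dx": 0.003, "dy": 0, "dz": 0, "wx": 0, "wy": 0, "wz": 0, "jaw": 0.088}, {"dx": 0.003, "dy": 0, "dz": 0, "wx": 0, "wy": 0, "wz": 0, "jaw": 0.088}, {"dx": 0.002, "dy": 0, "dz": 0, "wx": 0, "wy": 0, "wz": 0, "jaw": 0.088}, {"dx": 0.002, "dy": 0, "dz": 0, "wx": 0, "wy": 0, "wz": 0, "jaw": 0.088}]'

```text
clock: 9.1
eef_pos: [573.3, -78.2, 174.5]
tcp_rot: [[0.854, 0.52, -0.006], [0.52, -0.854, -0.0], [-0.005, -0.003, -1.0]]
contact_force: [-8.3, -2.7, 6.8]
opening: 87.9
grasp_force: 4.5
```

servo_tool --motion '[{"dx": 0.002, "dy": 0, "dz": 0, "wx": 0, "wy": 0, "wz": 0, "jaw": 0.088}]'

```text
clock: 9.2
eef_pos: [575.0, -77.2, 174.5]
tcp_rot: [[0.854, 0.52, -0.007], [0.52, -0.854, -0.0], [-0.006, -0.003, -1.0]]
contact_force: [-9.3, -2.3, 6.0]
opening: 88.1
grasp_force: 4.5
```

servo_tool --motion '[{"dx": 0.002, "dy": 0, "dz": 0, "wx": 0, "wy": 0, "wz": 0, "jaw": 0.088}]'

```text
clock: 9.3
eef_pos: [576.6, -76.1, 174.5]
tcp_rot: [[0.854, 0.52, -0.007], [0.52, -0.854, -0.0], [-0.006, -0.003, -1.0]]
contact_force: [-9.3, -2.2, 7.0]
opening: 88.2
grasp_force: 4.5
```

```bash
python3 goto.py 0 -89 175 1.5708
```

```text
clock 9.3 pos [576.6 -76.1 174.5] rel [ -0.6 -89.3] relyaw 1.569 tilt [-0.0066 -0.    ]
tool shift [ 0.3  0.6 -0.5] wz -0.001 F [-9.3 -2.2  7. ] Frel [-3.  -9.1] open 88.2
```

Not yet against the second batten; continue in small steps.

servo_tool --motion '[{"dx": 0.0015, "dy": 0, "dz": 0, "wx": 0, "wy": 0, "wz": 0, "jaw": 0.088}]'

```text
clock: 9.4
eef_pos: [578.0, -75.3, 174.5]
tcp_rot: [[0.854, 0.52, -0.006], [0.52, -0.854, -0.0], [-0.005, -0.003, -1.0]]
contact_force: [-9.1, -1.3, 6.1]
opening: 87.9
grasp_force: 4.4
```

servo_tool --motion '[{"dx": 0.0015, "dy": 0, "dz": 0, "wx": 0, "wy": 0, "wz": 0, "jaw": 0.088}]'

```text
clock: 9.5
eef_pos: [579.2, -74.5, 174.4]
tcp_rot: [[0.854, 0.52, -0.006], [0.52, -0.854, -0.0], [-0.006, -0.003, -1.0]]
contact_force: [-9.2, -2.2, 6.8]
opening: 87.9
grasp_force: 4.5
```

servo_tool --motion '[{"dx": 0.0015, "dy": 0, "dz": 0, "wx": 0, "wy": 0, "wz": 0, "jaw": 0.088}]'

```text
clock: 9.6
eef_pos: [580.5, -73.8, 174.5]
tcp_rot: [[0.854, 0.52, -0.007], [0.52, -0.854, -0.0], [-0.006, -0.003, -1.0]]
contact_force: [-8.6, -2.5, 6.3]
opening: 88.0
grasp_force: 4.5
```

```bash
python3 goto.py 0 -89 175 1.5708
```

```text
clock 9.6 pos [580.5 -73.8 174.5] rel [ -0.6 -84.8] relyaw 1.569 tilt [-0.0065 -0.0001]
tool shift [-4.2  0.6 -0.5] wz -0.001 F [-8.6 -2.5  6.3] Frel [-2.3 -8.6] open 88.0
```

servo_tool --motion '[{"dx": 0.0015, "dy": 0, "dz": 0, "wx": 0, "wy": 0, "wz": 0, "jaw": 0.088}]'

```text
clock: 9.7
eef_pos: [581.7, -73.1, 174.5]
tcp_rot: [[0.854, 0.52, -0.007], [0.52, -0.854, -0.0], [-0.006, -0.003, -1.0]]
contact_force: [-12.5, -5.3, 8.2]
opening: 87.7
grasp_force: 7.5
```

```bash
python3 goto.py 0 -89 175 1.5708;python3 - <<'E'
from station import imaging
import cv2
c=imaging.capture('top')['pixels'];cv2.imwrite('pics/p3.png',cv2.resize(c[120:220,275:375],None,fx=5.5,fy=5.5,interpolation=2))
E
```

```text
clock 9.7 pos [581.7 -73.1 174.5] rel [ -0.5 -83.4] relyaw 1.57 tilt [-0.0067 -0.0002]
tool shift [-5.6  0.5 -0.5] wz -0.001 F [-12.5  -5.3   8.2] Frel [ -2.  -13.4] open 87.7
```

View pics/p3.png

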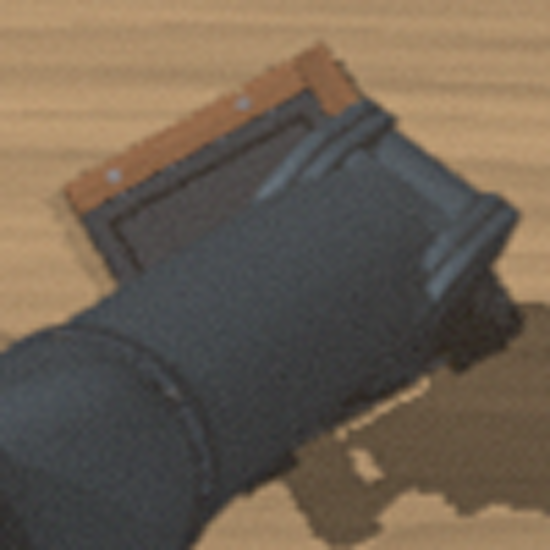

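servo_tool --motion '[{"dx": 0.0015, "dy": 0, "dz": 0, "wx": 0, "wy": 0, "wz": 0, "jaw": 0.088}]'

```text
clock: 9.85
eef_pos: [582.1, -73.0, 174.4]
tcp_rot: [[0.854, 0.519, -0.009], [0.519, -0.854, -0.001], [-0.008, -0.004, -1.0]]
contact_force: [-15.2, -5.1, 10.8]
opening: 87.9
grasp_force: 7.7
```

servo_tool --motion '[{"dx": 0.0015, "dy": 0, "dz": 0, "wx": 0, "wy": 0, "wz": 0, "jaw": 0.088}]'

```text
clock: 9.95
eef_pos: [582.5, -72.9, 174.3]
tcp_rot: [[0.855, 0.519, -0.011], [0.519, -0.855, -0.001], [-0.01, -0.005, -1.0]]
contact_force: [-18.7, -6.1, 14.1]
opening: 87.6
grasp_force: 9.5
```

```bash
python3 goto.py 0 -89 175 1.5708; python3 -c "
from station import monitor;print(monitor.get_state()['moment'])"
```

```text
clock 9.95 pos [582.5 -72.9 174.3] rel [ -0.3 -82.7] relyaw 1.569 tilt [-0.0111 -0.0012]
tool shift [-6.3  0.3 -0.6] wz -0.002 F [-18.7  -6.1  14.1] Frel [ -4.5 -19.2] open 87.6
[-0.90898962  4.01629806  0.72242518]
```

servo_tool --motion '[{"dx": -0.01, "dy": 0, "dz": 0, "wx": 0, "wy": 0, "wz": 0, "jaw": 0.088}, {"dx": -0.015, "dy": 0, "dz": 0, "wx": 0, "wy": 0, "wz": 0, "jaw": 0.088}, {"dx": 0, "dy": 0, "dz": -0.04, "wx": 0, "wy": 0, "wz": 0, "jaw": 0.088}, {"dx": 0, "dy": 0, "dz": -0.03, "wx": 0, "wy": 0, "wz": 0, "jaw": 0.088}, {"dx": 0, "dy": -0.045, "dz": 0, "wx": 0, "wy": 0, "wz": 0, "jaw": 0.088}, {"dx": 0, "dy": -0.045, "dz": 0, "wx": 0, "wy": 0, "wz": 0, "jaw": 0.088}, {"dx": 0, "dy": -0.045, "dz": 0, "wx": 0, "wy": 0, "wz": 0, "jaw": 0.088}, {"dx": 0, "dy": -0.035, "dz": 0, "wx": 0, "wy": 0, "wz": -0.14, "jaw": 0.088}, {"dx": 0, "dy": 0, "dz": 0, "wx": 0, "wy": 0, "wz": -0.14, "jaw": 0.088}, {"dx": 0, "dy": 0, "dz": 0, "wx": 0, "wy": 0, "wz": -0.14, "jaw": 0.088}]'

```text
clock: 10.95
eef_pos: [476.7, 63.4, 245.0]
tcp_rot: [[0.561, 0.828, 0.001], [0.828, -0.561, 0.001], [0.001, 0.0, -1.0]]
contact_force: [0.4, -0.8, 0.1]
opening: 87.9
grasp_force: 0.0
```

servo_tool --motion '[{"dx": 0, "dy": 0, "dz": 0, "wx": 0, "wy": 0, "wz": -0.145, "jaw": 0.088}, {"dx": 0, "dy": 0, "dz": 0, "wx": 0, "wy": 0, "wz": -0.145, "jaw": 0.088}, {"dx": 0, "dy": 0, "dz": 0, "wx": 0, "wy": 0, "wz": -0.145, "jaw": 0.088}, {"dx": 0, "dy": 0, "dz": 0, "wx": 0, "wy": 0, "wz": -0.145, "jaw": 0.088}, {"dx": 0, "dy": 0, "dz": 0, "wx": 0, "wy": 0, "wz": -0.145, "jaw": 0.088}, {"dx": 0, "dy": 0, "dz": 0, "wx": 0, "wy": 0, "wz": -0.145, "jaw": 0.088}, {"dx": 0, "dy": 0, "dz": 0, "wx": 0, "wy": 0, "wz": -0.145, "jaw": 0.088}, {"dx": 0, "dy": 0, "dz": 0, "wx": 0, "wy": 0, "wz": -0.13, "jaw": 0.088}]'

```text
clock: 11.75
eef_pos: [477.3, 61.7, 245.1]
tcp_rot: [[-0.52, 0.854, 0.001], [0.854, 0.52, 0.0], [-0.0, 0.001, -1.0]]
contact_force: [0.1, 0.4, 0.0]
opening: 87.9
grasp_force: 0.0
```

```bash
python3 goto.py -135 0 175 3.1416;python3 - <<'E'
from station import imaging
import cv2
c=imaging.capture('top')['pixels'];cv2.imwrite('pics/p4.png',cv2.resize(c[120:210,280:370],None,fx=6.5,fy=6.5,interpolation=2))
E
```

```text
clock 11.75 pos [477.3  61.7 245.1] rel [-170.  -102.3] relyaw 3.14 tilt [0.0012 0.0003]
tool shift [-34.8 102.3  70.2] wz -0.001 F [0.1 0.4 0. ] Frel [-0.2  0.3] open 87.9
```

View pics/p4.png

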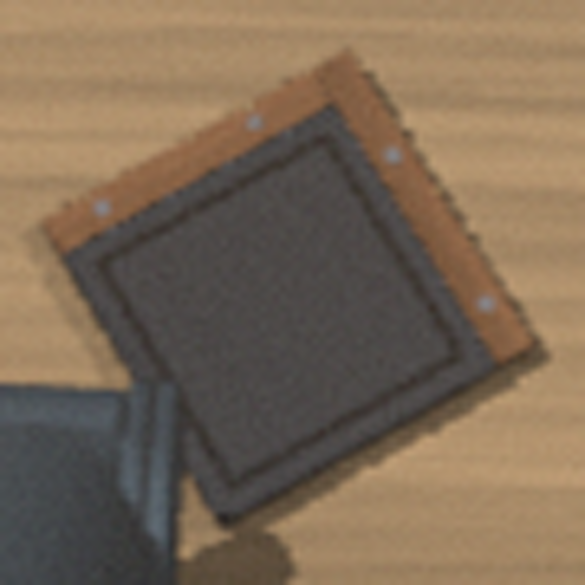

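The griddle looks flush with both battens, with its corner in the inner corner at (333,105). I'll make one light confirming push along +x.

servo_tool --motion '[{"dx": 0, "dy": 0.034, "dz": 0, "wx": 0, "wy": 0, "wz": 0, "jaw": 0.088}, {"dx": 0, "dy": 0.034, "dz": 0, "wx": 0, "wy": 0, "wz": 0, "jaw": 0.088}, {"dx": 0, "dy": 0.034, "dz": 0, "wx": 0, "wy": 0, "wz": 0, "jaw": 0.088}, {"dx": -0.015, "dy": 0, "dz": 0.025, "wx": 0, "wy": 0, "wz": 0, "jaw": 0.088}, {"dx": -0.02, "dy": 0, "dz": 0.025, "wx": 0, "wy": 0, "wz": 0, "jaw": 0.088}, {"dx": -0.015, "dy": 0, "dz": 0.02, "wx": 0, "wy": 0, "wz": 0, "jaw": 0.088}, {"dx": -0.016, "dy": 0, "dz": 0, "wx": 0, "wy": 0, "wz": 0, "jaw": 0.088}, {"dx": -0.01, "dy": 0, "dz": 0, "wx": 0, "wy": 0, "wz": 0, "jaw": 0.088}, {"dx": -0.003, "dy": 0, "dz": 0, "wx": 0, "wy": 0, "wz": 0, "jaw": 0.088}]'

```text
clock: 12.7
eef_pos: [605.2, 46.3, 175.5]
tcp_rot: [[-0.514, 0.858, -0.001], [0.858, 0.514, 0.001], [0.001, -0.0, -1.0]]
contact_force: [-4.0, 3.1, 0.8]
opening: 88.1
grasp_force: 2.6
```

servo_tool --motion '[{"dx": -0.0015, "dy": 0, "dz": 0, "wx": 0, "wy": 0, "wz": 0, "jaw": 0.088}]'

```text
clock: 12.8
eef_pos: [605.4, 46.2, 175.5]
tcp_rot: [[-0.516, 0.857, -0.001], [0.857, 0.516, 0.001], [0.002, -0.0, -1.0]]
contact_force: [-6.3, 3.5, 3.3]
opening: 87.9
grasp_force: 2.9
```

servo_tool --motion '[{"dx": -0.0015, "dy": 0, "dz": 0, "wx": 0, "wy": 0, "wz": 0, "jaw": 0.088}]'

```text
clock: 12.9
eef_pos: [605.7, 45.9, 175.5]
tcp_rot: [[-0.517, 0.856, -0.002], [0.856, 0.517, 0.002], [0.003, -0.001, -1.0]]
contact_force: [-7.1, 4.8, 5.4]
opening: 88.1
grasp_force: 4.2
```

```bash
python3 goto.py -88 0 175 3.1416
```

```text
clock 12.9 pos [605.7  45.9 175.5] rel [-89.6  -1. ] relyaw 3.137 tilt [-0.0023  0.0024]
tool shift [-1.6  1.   0.5] wz -0.005 F [-7.1  4.8  5.4] Frel [-7.8 -3.6] open 88.1
```

servo_tool --motion '[{"dx": -0.0015, "dy": 0, "dz": 0, "wx": 0, "wy": 0, "wz": 0, "jaw": 0.088}, {"dx": -0.0015, "dy": 0, "dz": 0, "wx": 0, "wy": 0, "wz": 0, "jaw": 0.088}]'

```text
clock: 13.1
eef_pos: [606.3, 45.3, 175.4]
tcp_rot: [[-0.519, 0.855, -0.005], [0.855, 0.519, 0.005], [0.007, -0.002, -1.0]]
contact_force: [-11.6, 9.8, 10.4]
opening: 88.2
grasp_force: 7.2
```

servo_tool --motion '[{"dx": -0.0015, "dy": 0, "dz": 0, "wx": 0, "wy": 0, "wz": 0, "jaw": 0.088}]'

```text
clock: 13.2
eef_pos: [606.6, 45.1, 175.4]
tcp_rot: [[-0.52, 0.854, -0.007], [0.854, 0.52, 0.006], [0.009, -0.003, -1.0]]
contact_force: [-14.1, 11.4, 11.4]
opening: 87.9
grasp_force: 8.8
```

servo_tool --motion '[{"dx": 0.01, "dy": 0, "dz": 0, "wx": 0, "wy": 0, "wz": 0, "jaw": 0.088}, {"dx": 0.02, "dy": 0, "dz": 0, "wx": 0, "wy": 0, "wz": 0, "jaw": 0.088}, {"dx": 0.03, "dy": 0, "dz": -0.02, "wx": 0, "wy": 0, "wz": 0, "jaw": 0.088}, {"dx": 0.03, "dy": 0, "dz": -0.04, "wx": 0, "wy": 0, "wz": 0, "jaw": 0.088}, {"dx": 0.03, "dy": 0, "dz": -0.04, "wx": 0, "wy": 0, "wz": 0, "jaw": 0.088}, {"dx": 0.01, "dy": 0, "dz": -0.03, "wx": 0, "wy": 0, "wz": 0, "jaw": 0.088}, {"dx": 0, "dy": 0, "dz": 0, "wx": 0, "wy": 0, "wz": 0, "jaw": 0.088}]'

```text
clock: 13.9
eef_pos: [543.0, 154.3, 309.7]
tcp_rot: [[-0.518, 0.856, 0.009], [0.856, 0.518, 0.004], [-0.001, 0.01, -1.0]]
contact_force: [0.0, 0.1, 0.2]
opening: 87.9
grasp_force: 0.0
```

```bash
python3 - <<'E'
from station import imaging
import cv2
c=imaging.capture('top')['pixels'];s=imaging.capture('side')['pixels']
a=cv2.resize(c[120:210,280:370],(560,560),interpolation=2)
cv2.imwrite('pics/p5.png',a)
cv2.imwrite('pics/p5s.png',cv2.resize(s[170:290,310:450],None,fx=4,fy=4,interpolation=2))
E
```

```text
(no output)
```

View pics/p5.png

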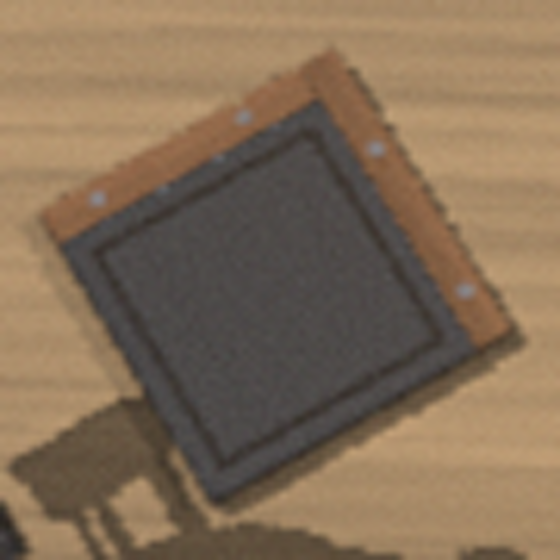

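View pics/p5s.png

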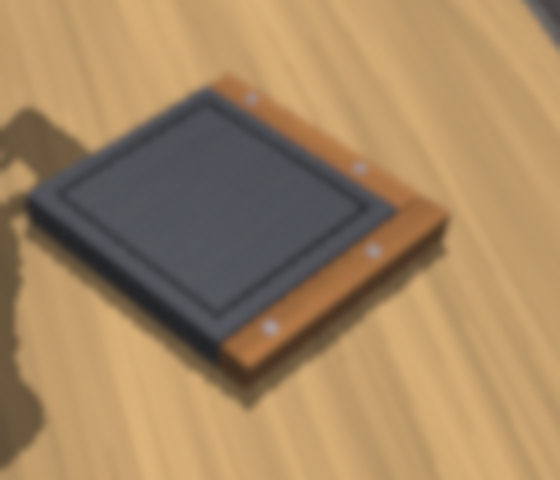

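```bash
python3 - <<'E'
import cv2,numpy as np
a,b=[cv2.cvtColor(cv2.resize(cv2.imread(f'pics/{n}.png'),(585,585)),cv2.COLOR_BGR2GRAY) for n in('p4','p5')]
m=np.zeros_like(a);cv2.fillConvexPoly(m,np.array([[200,230],[340,100],[480,340],[290,470]]),255)
for nm,poly in (('griddle groove',[[110,265],[320,130],[470,355],[240,490],[200,380]]),('batten x',[[345,60],[535,340],[500,355],[340,110]])):
    m=np.zeros_like(a);cv2.fillPoly(m,[np.array(poly)],255)
    cc,w=cv2.findTransformECC(a,b,np.eye(2,3,dtype=np.float32),cv2.MOTION_EUCLIDEAN,None,m,5)
    print(nm,cc,'rot',w[1,0],'shift px at centre',(w@[330,290,1]-[330,290])/6.5)
E
```

```text
Traceback (most recent call last):
cv2.error: OpenCV(4.12.0) /io/opencv/modules/video/src/ecc.cpp:408: error: (-215:Assertion failed) criteria.type & TermCriteria::COUNT || criteria.type & TermCriteria::EPS in function 'findTransformECC'
```

```bash
python3 - <<'E'
import cv2,numpy as np
a,b=[cv2.cvtColor(cv2.resize(cv2.imread(f'pics/{n}.png'),(585,585)),cv2.COLOR_BGR2GRAY) for n in('p4','p5')]
for nm,poly in (('griddle groove',[[110,265],[320,130],[470,355],[240,490],[200,380]]),('battens',[[50,220],[345,60],[535,340],[500,355],[335,105],[70,250]])):
    m=np.zeros_like(a);cv2.fillPoly(m,[np.array(poly)],255)
    cc,w=cv2.findTransformECC(a,b,np.eye(2,3,dtype=np.float32),cv2.MOTION_EUCLIDEAN,(3,200,1e-6),m,5)
    print(nm,cc,'rot',w[1,0],'shift px at centre',(w@[330,290,1]-[330,290])/6.5)
E
```

```text
griddle groove 0.8850390807510421 rot 0.0012374652 shift px at centre [ 0.04122807 -0.06884504]
battens 0.9498260570979297 rot -0.002081772 shift px at centre [0.04163802 0.13268243]
```

```bash
python3 -c "
from station import workorder;print(workorder.sign_off())"
```

```text
the job is handed in; nothing more can be done
None
```

The griddle was slid, never lifted, into the corner of the stop and looks flush against both battens in the final top and side views; the arm is clear, the pot, press and glass were not touched, and I signed the job off at about 14 s.

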